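# Stow two tomatoes in the push-to-open pantry drawer

### The job

Press the wicker-look drawer front under the shelf board inward so that its touch latch lets go and the drawer springs out, then move the two ripe tomatoes from the bamboo trivet into the two dimples of the drawer's tray, one in each, gripping lightly and setting them down gently so that they are not bruised. Then push the drawer in again, past flush until the latch catches, and let go so that it stays shut, with both tomatoes still seated. Leave the bowls, the colander and the boxed molcajete where they are.

Things in the scene. Friction and masses are not known exactly. Their poses are not given: they have to be found in the camera images.
- drawer (a joint): Slide of the drawer in m: 0 shut and latched, 0.12 fully out towards the robot. To free it press it in 9 mm or more (hard stop at -0.010) and let go: a damped spring (4 N at 0, 3 N out) drives it out to 0.12 in about 1 s. To latch it push it in against the spring as far as it goes (about -0.009, at least past -0.008) and let go: it settles at 0. 6 to 8 N does for either.
- front (a point): Centre of the outer face of the drawer front, an upright tan and brown wicker-look panel without handle, 270 mm wide, 68 mm tall (12 to 80 mm above the counter), 16 mm thick. Moves with the drawer; x axis points level inward (pressing direction; it opens along -x), y left along the panel, z up.
- unit: The low fixed plywood unit that holds the drawer, 300 mm wide; axes as front, origin on the counter 138 mm behind the shut front. Its top board (320 mm wide, 200 to 215 mm above the counter) overhangs the shut front by 20 mm, so the tool must lean back 25 to 45 degrees, fingers down and inward, to press it. Fully out, the front is 100 mm ahead of the board's edge.
- pocket_left (a point): Where a tomato's centre lies when seated in the left (+y) dimple of the white tray in the drawer: 60 mm behind the front's outer face, 60 mm left of the middle, 79 mm above the counter; axes as front. The dimple is a 42 mm round opening in the flat tray top (55 mm up; side walls lower); the tomato sinks 8 mm into it. When out it is 40 mm ahead of the overhanging board: lean the tool back a little.
- pocket_right (a point): The same for the right (-y) dimple, 60 mm right of the drawer's middle.
- tomato_a_center (a point): A ripe tomato with a small green calyx, round, 63 mm across, 0.1 to 0.2 kg, bruises easily (hold with 15 N or less). This point is its centre. It starts upright in one of the two openings of the bamboo trivet, its centre 40 mm above the counter, 114 mm from the other tomato's. Deep red.
- tomato_b_center (a point): A ripe tomato with a small green calyx, round, 63 mm across, 0.1 to 0.2 kg, bruises easily (hold with 15 N or less). This point is its centre. It starts upright in one of the two openings of the bamboo trivet, its centre 40 mm above the counter, 114 mm from the other tomato's. Orange red.
- tomato_a: The deep red tomato; origin at its underside as built (turns as it rolls).
- tomato_b: The orange red tomato; origin at its underside as built (turns as it rolls).
- trivet: Bamboo trivet fixed to the counter, 110 by 230 mm, 16 mm thick, with two 42 mm round openings 57 mm either side of its middle along its y axis. Origin at the centre of its underside.
- bowls: Bystander: stack of two terracotta bowls, 130 mm across, 68 mm tall. Origin at the centre of the underside.
- colander: Bystander: steel colander, 150 mm across (190 mm over its handles), 78 mm tall. Origin at the centre of the underside.
- molcajete_box: Bystander: clear plastic display box with a dark stone molcajete in it, 178 by 178 mm, 132 mm tall. Origin at the centre of the underside.
Mind the look-alikes: they are no part of the job. Leave any grey look-alike of the tomato_b alone. Leave any purple look-alike of the tomato_a alone.

How it is judged:
By the outcome, as a careful person would: the job done as asked, in the order asked, and still so for the second after the job is handed in, with the robot touching nothing.
It also fails if it takes over 72 s, if anything falls off the work surface, if the arm or the gripper's body presses on something with over 40 N, if the wrist force passes 120 N, or if a joint passes its speed limit or range.

### The arm

A 6-joint arm with a two-finger parallel gripper is mounted at the origin on the work surface. World frame = base frame: x ahead of the robot, y to its left, z up, the work surface at z = 0. Lengths are in m, angles in rad, forces in N, time in s.
With the tool pointing down it reaches from about 0.35 to 0.775 m from the base axis. Payload 7.3 kg.
Tool frame: the origin (TCP) lies at the centre of the arm's flange, where the gripper is bolted on; the fingertips stand 178 mm ahead of it and the grasp point (between the pads) lies 159 mm ahead of it; x points along the fingers, y is the direction in which the jaws open and shut, and the axes are right-handed (so a half turn about x gives the same grasp; the last joint's range is limited). The gripper opens to 92 mm and grips with 3 to 60 N. Pads are 19 mm wide; open, the fingers measure 130 mm over their backs; the gripper's body (75 mm by 190 mm) begins 47 mm behind the grasp point.
Start: joints at [-1.309, 0.342, 1.524, -0, 1.275, -0.146], TCP at [0.208, -0.482, 0.405] pointing down, gripper open.
Joint ranges: [-2.53, 2.53], [-0.77, 2.02], [0.04, 2.7], [-1, 4.14], [0.28, 2.66], [-3.11, 3.11]. Speed limits (rad/s): [2.57, 2.57, 3.14, 3.14, 3.14, 3.14].

### API

Orientations are given as [roll, pitch, yaw] about the fixed x, y, z axes, in that order (R = Rz(yaw) Ry(pitch) Rx(roll)).
In Python, from cell import readout, cams, workorder gives the robot as it stands.
- The arm moves only by the shell command python3 -m inch 'ROWS' [FORCE]. ROWS is text: rows parted by semicolons, each of 5 numbers parted by spaces: the shift along the world's x, y, z in mm, then the turn about the world's z in rad, then the opening, from 0 (shut) to 1 (fully open). A call has 1 to 8 rows; each row shifts and turns the commanded pose from where the row before left it; what a row does not reach is not made up. A row lasts 1/12 s, in which the tool goes at most 41.7 mm and 7.16 degrees, less where a joint would pass 70% of its speed; a pose out of reach is approached as far as the arm can. A call is refused whole if a number of a shift passes 41.7 or a number of a turn 0.125, either way. A call with a gripper value outside its range is refused whole. The fingers move at their own pace and stop on an object; FORCE is the grip in N (left out, the last holds). Time passes only in rows, so rows that do not move let the fingers close. It gives the time, the measured TCP pose, the force and the opening at its end, in the units of the state.
- readout.observe(): the state, without advancing time (a new reading comes with each control period).
- cams.read_camera(name): name is "scene" or "top"; returns a dict with "color" (420x560x3 uint8, red, green, blue), "fx", "fy", "cx", "cy" (pixels), "world_to_cam" (4x4, takes a point from world to camera coordinates). Camera axes: x right, y down, z forward; pixel columns grow to the right and rows downward; lengths in m; the calibration is good to about 2 mm. A picture is of the moment at which its call begins. There is no depth.
- workorder.hand_in(): hands the job in, once; it reports no verdict.
The state is a dict: "time": time; "qpos": joint angles; "qvel": joint speeds; "joint_efforts": joint torques, N m; "tool_pos": TCP position; "tool_rot": TCP orientation; "contact_force": force on the tool from outside, world axes, zero at the start; "torque": the same for the moment, N m; "opening": finger opening in m.
Only numpy, scipy, OpenCV 4.12 (cv2) and the standard library are available. Lean on these libraries where they do the work, as an engineer would, in place of code of your own. Each camera call takes 0.05 s, during which the arm holds its last target.

## Working session

There is one attempt and no reset: what is moved stays moved. The work goes in short steps, Python scripts to look and compute and a shell command to move; the robot and the scene stay as the last step left them, time stands still between calls to the robot, and variables do not carry over. Pictures are saved under pics/ and viewed, and the job is handed in when it is done.

```bash
ls -la; mkdir -p pics
cat > h.py <<'E'
import numpy as np, cv2
from cell import readout, cams, workorder
def cap(n,tag):
    c=cams.read_camera(n); cv2.imwrite(f'pics/{tag}.png',cv2.cvtColor(c['color'],cv2.COLOR_RGB2BGR))
    np.savez(f'pics/{tag}.npz',color=c['color'],fx=c['fx'],fy=c['fy'],cx=c['cx'],cy=c['cy'],T=c['world_to_cam']); return c
def ld(tag):
    return np.load(f'pics/{tag}.npz')
def ray(c,u,v):
    T=np.array(c['T'] if 'T' in c else c['world_to_cam']); R=T[:3,:3]; o=-R.T@T[:3,3]
    d=R.T@np.array([(u-c['cx'])/c['fx'],(v-c['cy'])/c['fy'],1]); return o,d
def plane(c,u,v,z):
    o,d=ray(c,u,v); return o+d*(z-o[2])/d[2]
def proj(c,p):
    T=np.array(c['T'] if 'T' in c else c['world_to_cam']); q=T[:3,:3]@np.array(p)+T[:3,3]
    return c['fx']*q[0]/q[2]+c['cx'], c['fy']*q[1]/q[2]+c['cy']
def tri(c1,p1,c2,p2):
    o1,d1=ray(c1,*p1);o2,d2=ray(c2,*p2);d1/=np.linalg.norm(d1);d2/=np.linalg.norm(d2)
    s=np.linalg.lstsq(np.c_[d1,-d2],o2-o1,rcond=None)[0]
    a=o1+s[0]*d1;b=o2+s[1]*d2; return (a+b)/2,np.linalg.norm(a-b)
E
python3 - <<'E'
from h import *
print(readout.observe())
for n in('scene','top'):
    c=cap(n,n+'0'); T=np.array(c['world_to_cam']);print(n,-T[:3,:3].T@T[:3,3],T[2,:3],c['fx'])
E
```

```text
total 12
drwxr-xr-x  3 agent agent 4096 Dec  6 16:25 .
drwxr-xr-x 23 root  root  4096 Dec  6 16:25 ..
drwxr-xr-x  2 agent agent 4096 Dec  6 16:25 pics
{'time': 0.0, 'qpos': array([-1.30896068e+00,  3.42707515e-01,  1.52503494e+00, -1.50747540e-06,
        1.27541455e+00, -1.45987266e-01]), 'qvel': array([-0.00037401,  0.00142994,  0.00202145, -0.00049431, -0.00038586,
       -0.00133596]), 'joint_efforts': array([ 8.06163916e-04, -4.31237125e+01, -2.44215292e+01,  7.19665736e-02,
        5.59730467e-02, -1.35952723e-04]), 'tool_pos': array([ 0.20820946, -0.48178938,  0.40404639]), 'tool_rot': array([-1.71586213,  1.56923197,  1.83355388]), 'contact_force': array([-0.5994472 ,  1.03085722,  0.33062057]), 'torque': array([0.0351565 , 0.03032811, 0.02064988]), 'opening': 0.09190807270025823}
scene [1.02882871 0.27173516 1.64364215] [-0.26041293 -0.18482237 -0.94764223] 545.1324940507283
top [ 0.49629516 -0.04596077  1.8200514 ] [ 0.05094445  0.01825052 -0.99853472] 492.85450820114954
```

```bash
python3 -m inch --help 2>&1 | head -40
```

```text
invalid input at $: expected rows of numbers
```

View pics/scene0.png

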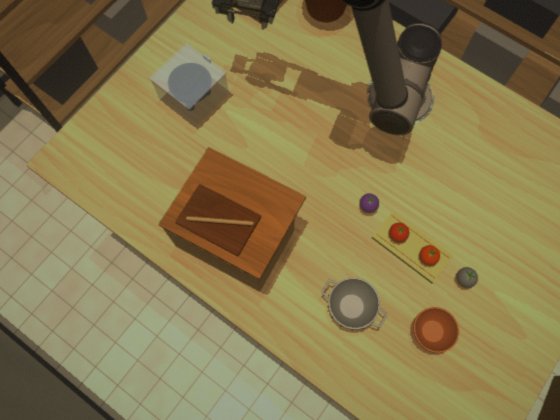

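View pics/top0.png

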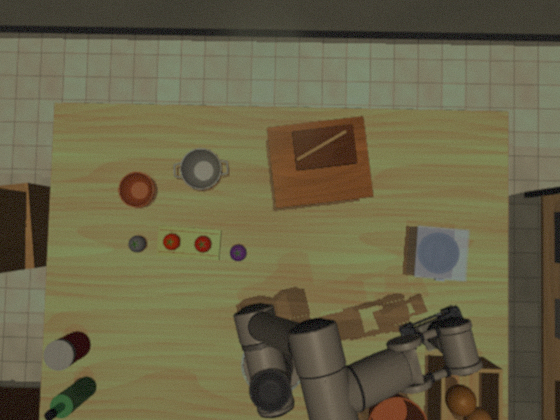

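Run:
```python
import cv2
a=cv2.imread('pics/top0.png');b=cv2.imread('pics/scene0.png')
cv2.imwrite('pics/c1.png',cv2.resize(a[95:275,110:390],None,fx=2.85,fy=2.85,interpolation=cv2.INTER_CUBIC))
cv2.imwrite('pics/c2.png',cv2.resize(b[140:310,140:500],None,fx=2.2,fy=2.2,interpolation=cv2.INTER_CUBIC))
```

```text
(no output)
```

View pics/c1.png

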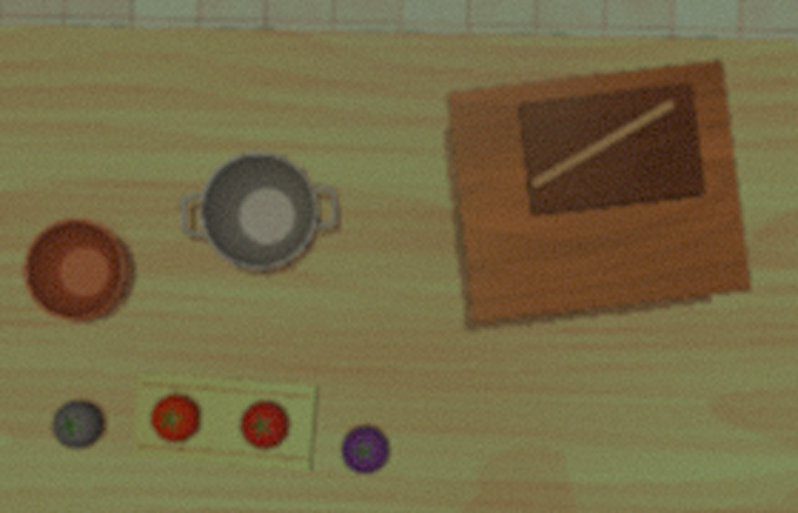

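View pics/c2.png

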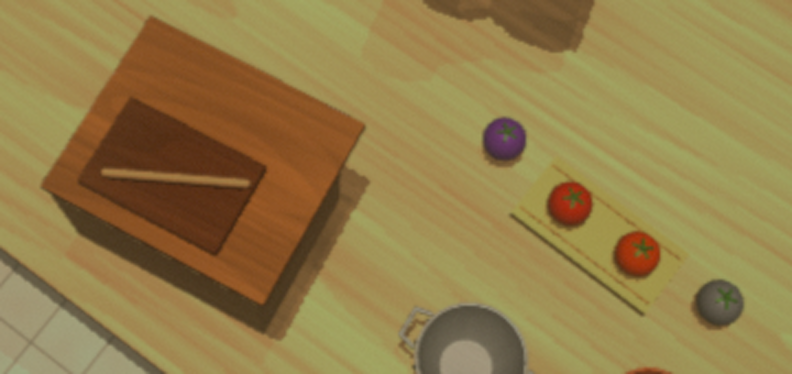

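Run:
```python
from h import *
cs={n:ld(n+'0') for n in('scene','top')}
res={}
for n,c in cs.items():
    hsv=cv2.cvtColor(cv2.GaussianBlur(c['color'],(3,3),0),cv2.COLOR_RGB2HSV)
    m=(((hsv[...,0]<9)|(hsv[...,0]>172))&(hsv[...,1]>185)&(hsv[...,2]>70)).astype(np.uint8)
    k,l,s,ce=cv2.connectedComponentsWithStats(m)
    for i in range(1,k):
        if 60<s[i,4]<600:
            x,y,w,h=s[i,:4]; cnt=cv2.findContours((l==i).astype(np.uint8),0,2)[0][0]; (u,v),r=cv2.minEnclosingCircle(cnt)
            med=np.median(hsv[l==i],axis=0)
            print(n,s[i],np.round((u,v,r),1),med,np.round(plane(c,u,v,.04),4))
    
# board corners
tc=[(110+a/2.85,95+b/2.85) for a,b in((447,94),(721,61),(750,291),(470,328))]
sc=[(140+a/2.2,140+b/2.2) for a,b in((265,305),(43,187),(150,17),(365,127))]
names=['back-left','back-right','front-right','front-left']
P=[]
for a,b,nm in zip(tc,sc,names):
    p,e=tri(cs['top'],a,cs['scene'],b); P.append(p)
    q1=plane(cs['top'],*a,.215);q2=plane(cs['scene'],*b,.215)
    print(nm,np.round(p,4),round(e,4),np.round(q1[:2],4),np.round(q2[:2],4))
P=np.array(P); print([np.linalg.norm(P[i]-P[(i+1)%4]) for i in range(4)])
```

```text
scene [390 224  18  17 183] [398.8 232.    8.8] [  6. 222. 145.] [0.4334 0.2647 0.04  ]
scene [422 247  17  17 104] [429.8 254.8   8.3] [  8. 232. 155.] [0.4385 0.3796 0.04  ]
top [164 234  15  15 122] [171.1 241.4   7.5] [  6. 228. 118.] [0.4392 0.3741 0.04  ]
top [195 237  15  14 138] [202.3 243.8   7.4] [  5.  213.5 112. ] [0.4334 0.2606 0.04  ]
back-left [0.8258 0.0335 0.1977] 0.0072 [0.8241 0.0297] [0.8264 0.0394]
back-right [ 0.8715 -0.2851  0.1939] 0.0073 [ 0.8688 -0.285 ] [ 0.8719 -0.2738]
front-right [ 0.605  -0.3248  0.1912] 0.0028 [ 0.6042 -0.3219] [ 0.6113 -0.3138]
front-left [ 0.5565 -0.0033  0.1796] 0.0021 [ 0.5546 -0.0033] [0.5684 0.0025]
[np.float64(0.32191379255337255), np.float64(0.2694328887671974), np.float64(0.3253636833052165), np.float64(0.2723965742051661)]
```

Run:
```python
import cv2
from h import *
a=cv2.imread('pics/top0.png')
cv2.imwrite('pics/c3.png',cv2.convertScaleAbs(cv2.resize(a[270:420,230:520],None,fx=2.7,fy=2.7,interpolation=cv2.INTER_CUBIC),alpha=1.8))
from scipy.spatial.transform import Rotation as R
s=readout.observe();M=R.from_euler('xyz',s['tool_rot']).as_matrix();print(M.round(3))
c=ld('top0');p=s['tool_pos']
print(proj(c,p),proj(c,p+M@[.05,.095,0]),proj(c,p+M@[.05,-.095,0]))
```

```text
[[-0.     0.397 -0.918]
 [ 0.001 -0.918 -0.397]
 [-1.    -0.001 -0.   ]]
(np.float64(439.6708197625535), np.float64(334.10883819351574)) (np.float64(464.4363267686771), np.float64(318.2234721666954)) (np.float64(404.3035061076022), np.float64(342.68160139738836))
```

View pics/c3.png

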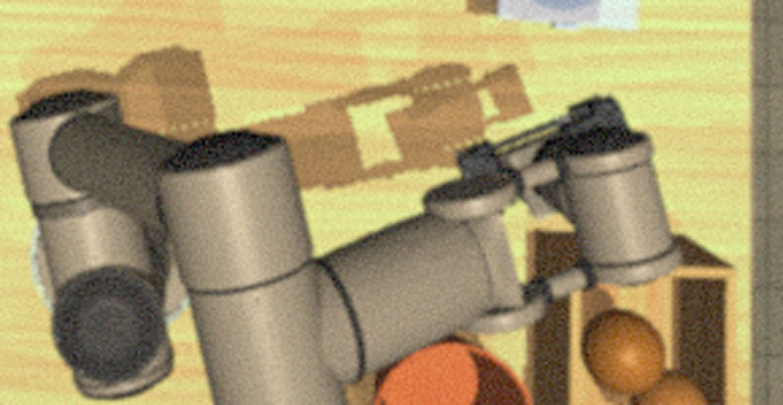

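```bash
python3 -m inch '19 30 0 .109 1; 19 30 0 .109 1; 19 30 0 .109 1; 19 30 0 .109 1; 19 30 0 .109 1; 19 30 0 .109 1; 19 30 0 .109 1; 19 30 0 .109 1'; python3 -m inch '19 30 0 .109 .3; 19 30 0 .109 0.3; 19 30 0 .109 0; 19 30 0 .109 0; 0 0 0 0 0; 0 0 0 0 0' 10
python3 - <<'E'
from h import *
cap('top','t1');cap('scene','s1'); s=readout.observe();print(s)
from scipy.spatial.transform import Rotation as R
print(R.from_euler('xyz',s['tool_rot']).as_matrix().round(3))
E
```

```text
time: 0.77
tool_pos: [0.3607, -0.2403, 0.4046]
tool_rot: [-2.181, 1.57, 2.246]
contact_force: [1.0, -1.1, -0.1]
opening: 0.0919
time: 1.27
tool_pos: [0.4367, -0.1205, 0.4044]
tool_rot: [-1.96, 1.57, 2.901]
contact_force: [-0.3, -0.3, 0.7]
opening: 0.0563
{'time': 1.3667, 'qpos': array([-4.42987682e-01,  2.09998666e-01,  1.70958052e+00, -5.10378805e-04,
        1.22267404e+00, -5.86721262e-01]), 'qvel': array([-0.02702838, -0.00400282,  0.00188689,  0.00236376,  0.00047638,
       -0.00105124]), 'joint_efforts': array([ 1.01562817e+00, -3.53762627e+01, -2.38558871e+01,  1.11392315e-01,
        7.98813323e-02, -4.19706732e-03]), 'tool_pos': array([ 0.43592371, -0.12232971,  0.40446834]), 'tool_rot': array([-1.52950803,  1.56997995, -2.95639651]), 'contact_force': array([ 1.0913096 , -0.16548812, -0.137035  ]), 'torque': array([-0.04545374, -0.07875897,  0.01824883]), 'opening': 0.04860450201586037}
[[-0.001  0.99   0.143]
 [-0.     0.143 -0.99 ]
 [-1.    -0.001  0.   ]]
```

View pics/s1.png

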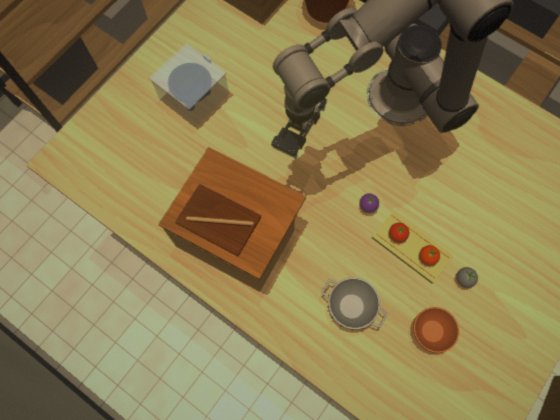

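View pics/t1.png

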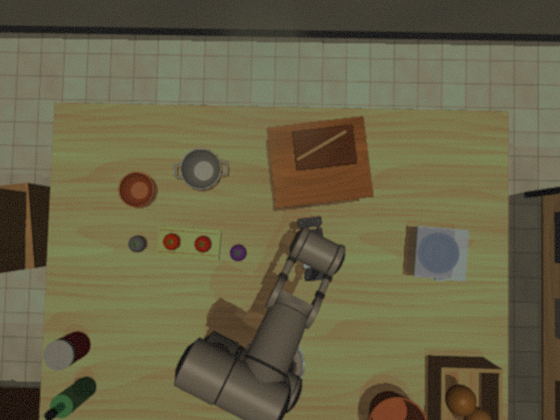

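Run:
```python
import cv2
from h import *
a=cv2.imread('pics/s1.png')[20:190,230:380];b=cv2.imread('pics/t1.png')[195:300,250:380]
f=lambda x,s:cv2.convertScaleAbs(cv2.resize(x,None,fx=s,fy=s,interpolation=cv2.INTER_CUBIC),alpha=2.2,beta=10)
A=f(a,3.4);cv2.imwrite('pics/c4.png',A);cv2.imwrite('pics/c5.png',f(b,5))
from scipy.spatial.transform import Rotation as R
s=readout.observe();M=R.from_euler('xyz',s['tool_rot']).as_matrix()
for d in(-.05,0,.05,.112,.178):
  for y in (-.095,0,.095):
    p=s['tool_pos']+M@[d,y,0]
    u,v=proj(ld('s1'),p);u2,v2=proj(ld('t1'),p)
    print(d,y,np.round([(u-230)*3.4,(v-20)*3.4,(u2-250)*5,(v2-195)*5]))
```

```text
-0.05 -0.095 [297. 160. 345. 452.]
-0.05 0 [237. 258. 324. 279.]
-0.05 0.095 [175. 361. 303. 108.]
0 -0.095 [293. 197. 340. 442.]
0 0 [236. 293. 319. 275.]
0 0.095 [176. 393. 299. 110.]
0.05 -0.095 [290. 232. 335. 432.]
0.05 0 [234. 325. 315. 272.]
0.05 0.095 [176. 422. 295. 112.]
0.112 -0.095 [286. 272. 329. 421.]
0.112 0 [232. 363. 309. 268.]
0.112 0.095 [177. 457. 290. 115.]
0.178 -0.095 [282. 312. 323. 411.]
0.178 0 [231. 399. 304. 263.]
0.178 0.095 [177. 490. 286. 117.]
```

View pics/c4.png

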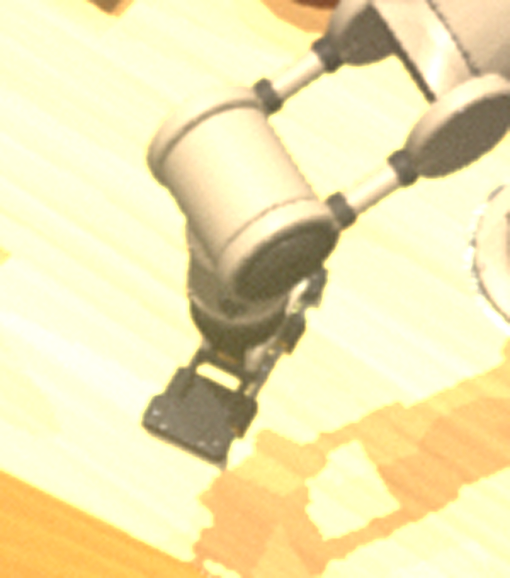

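View pics/c5.png

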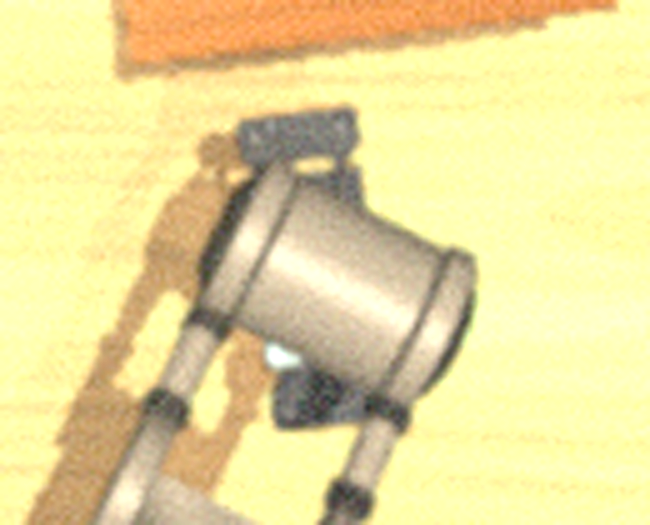

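```bash
python3 -m inch '0 0 -36 0 0; 0 0 -36 0 0; 0 0 -36 0 0; 0 0 -36 0 0; 0 0 -36 0 0; 0 0 -30 0 0; 0 0 0 0 0; 0 0 0 0 0'; python3 -m inch '0 0 -4 0 0; 0 0 -3 0 0; 0 0 -2 0 0; 0 0 -1 0 0; 0 0 0 0 0; 0 0 0 0 0'
python3 - <<'E'
from h import *
cap('top','t2');cap('scene','s2')
E
```

```text
time: 2.03
tool_pos: [0.4355, -0.123, 0.1941]
tool_rot: [-2.132, 1.567, 2.722]
contact_force: [0.3, -0.3, 0.1]
opening: 0.0008
time: 2.53
tool_pos: [0.4363, -0.1219, 0.1852]
tool_rot: [1.019, 1.57, -0.406]
contact_force: [0.3, -0.2, 0.1]
opening: 0.0006
```

View pics/s2.png

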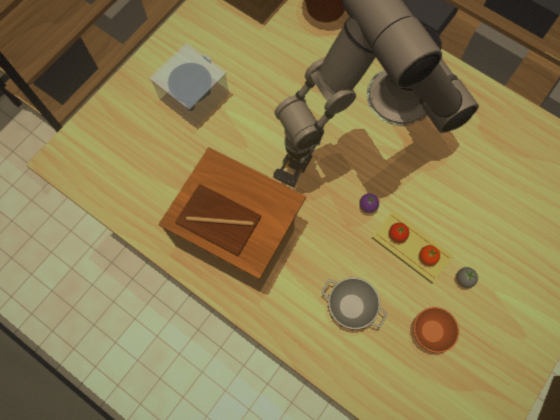

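```bash
python3 -m inch '9.9 1.5 -1.5 0 0; 9.9 1.5 -1.5 0 0; 9.9 1.5 0 0 0; 9.9 1.5 0 0 0; 5 .7 0 0 0; 0 0 0 0 0; 0 0 0 0 0'; python3 -m inch '3 .4 0 0 0; 3 .4 0 0 0; 3 .4 0 0 0; 3 .4 0 0 0;0 0 0 0 0;0 0 0 0 0'
```

```text
time: 3.22
tool_pos: [0.4811, -0.115, 0.1815]
tool_rot: [-2.137, 1.57, 2.721]
contact_force: [-1.0, 0.3, -0.3]
opening: 0.0005
time: 3.72
tool_pos: [0.4929, -0.1136, 0.1817]
tool_rot: [1.208, 1.571, -0.218]
contact_force: [-1.4, -0.5, -0.5]
opening: 0.0006
```

```bash
python3 -m inch '3 .4 0 0 0; 3 .4 0 0 0; 0 0 0 0 0;0 0 0 0 0'; python3 -m inch '3 .4 0 0 0; 3 .4 0 0 0; 0 0 0 0 0;0 0 0 0 0'
```

```text
time: 4.05
tool_pos: [0.499, -0.1128, 0.1817]
tool_rot: [1.224, 1.571, -0.202]
contact_force: [-0.3, -0.4, -0.8]
opening: 0.0004
time: 4.38
tool_pos: [0.505, -0.112, 0.1817]
tool_rot: [1.274, 1.571, -0.152]
contact_force: [-0.5, -0.1, -0.4]
opening: 0.0003
```

```bash
python3 -m inch '3 .4 0 0 0; 2 .3 0 0 0; 0 0 0 0 0;0 0 0 0 0'; python3 -m inch '2 .3 0 0 0; 2 .3 0 0 0; 0 0 0 0 0;0 0 0 0 0'
python3 - <<'E'
from h import *
cap('top','t3');cap('scene','s3')
import cv2
a=cv2.imread('pics/s3.png')[80:250,180:330];b=cv2.imread('pics/t3.png')[180:290,240:380]
f=lambda x,s:cv2.convertScaleAbs(cv2.resize(x,None,fx=s,fy=s,interpolation=cv2.INTER_CUBIC),alpha=2.2,beta=10)
A=f(a,3);B=f(b,3);B=cv2.copyMakeBorder(B,0,A.shape[0]-B.shape[0],0,0,0);cv2.imwrite('pics/c6.png',np.hstack([A[:, :380],B]))
E
```

```text
time: 4.72
tool_pos: [0.5095, -0.1113, 0.1815]
tool_rot: [-2.007, 1.57, 2.85]
contact_force: [-3.7, -0.4, 0.5]
opening: 0.0008
time: 5.05
tool_pos: [0.5135, -0.1107, 0.1815]
tool_rot: [-2.04, 1.57, 2.817]
contact_force: [-3.6, -1.3, -0.1]
opening: 0.0004
```

View pics/c6.png

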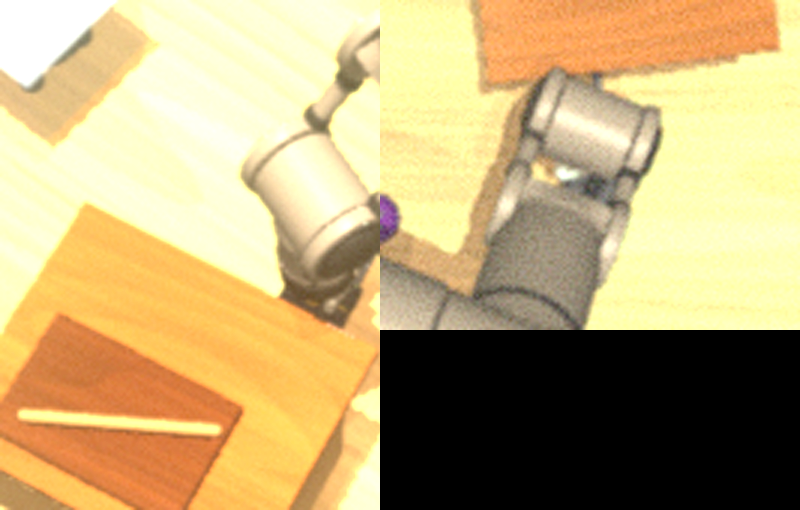

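```bash
python3 -m inch '2 .3 0 0 0; 1 .15 0 0 0; 0 0 0 0 0;0 0 0 0 0'; python3 -m inch '1 .15 0 0 0; 0 0 0 0 0;0 0 0 0 0'
```

```text
time: 5.48
tool_pos: [0.5164, -0.1103, 0.1815]
tool_rot: [-1.995, 1.569, 2.862]
contact_force: [-5.1, -0.5, 0.0]
opening: 0.0004
time: 5.73
tool_pos: [0.5174, -0.1101, 0.1815]
tool_rot: [-2.01, 1.57, 2.847]
contact_force: [-4.8, -0.9, 0.1]
opening: 0.0006
```

```bash
python3 -m inch '1 .15 0 0 0; 0 0 0 0 0;0 0 0 0 0'; python3 -m inch '0.7 .1 0 0 0; 0 0 0 0 0;0 0 0 0 0'
```

```text
time: 5.98
tool_pos: [0.5184, -0.11, 0.1815]
tool_rot: [-2.01, 1.569, 2.847]
contact_force: [-5.0, -0.2, -0.6]
opening: 0.0005
time: 6.23
tool_pos: [0.5189, -0.1099, 0.1815]
tool_rot: [-1.954, 1.569, 2.903]
contact_force: [-6.6, -1.3, 0.6]
opening: 0.0005
```

```bash
python3 -m inch '0.7 .1 0 0 0; 0 0 0 0 0;0 0 0 0 0'
```

```text
time: 6.48
tool_pos: [0.5191, -0.1098, 0.1815]
tool_rot: [-1.935, 1.567, 2.922]
contact_force: [-9.0, -2.4, 2.7]
opening: 0.0006
```

```bash
python3 -m inch '-20 -3 0 0 0; -24.7 -3.6 0 0 0; -24.7 -3.6 0 0 0; -24.7 -3.6 0 0 0; -24.7 -3.6 0 0 0; -24.7 -3.6 0 0 0; -8 -1 0 0 0; 0 0 0 0 0'; python3 -m inch '0 0 30 0 .5; 0 0 36 0 1; 0 0 36 0 1; 0 0 36 0 1; 0 0 36 0 1;0 0 0 0 1'
python3 - <<'E'
from h import *
cap('top','t4');cap('scene','s4')
E
```

```text
time: 7.15
tool_pos: [0.368, -0.132, 0.1821]
tool_rot: [1.083, 1.57, -0.344]
contact_force: [0.9, 0.0, 0.6]
opening: 0.0007
time: 7.65
tool_pos: [0.3715, -0.1326, 0.3627]
tool_rot: [0.913, 1.555, -0.512]
contact_force: [1.4, -0.9, 0.5]
opening: 0.036
```

View pics/s4.png

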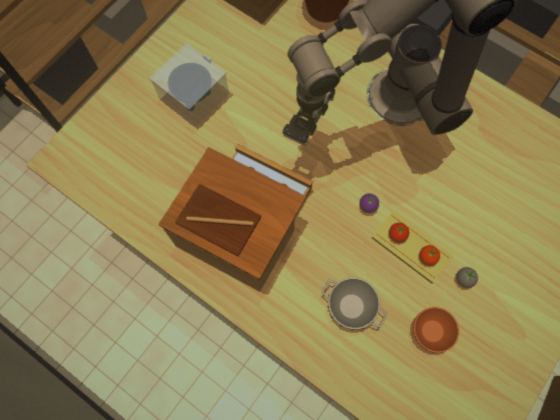

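View pics/t4.png

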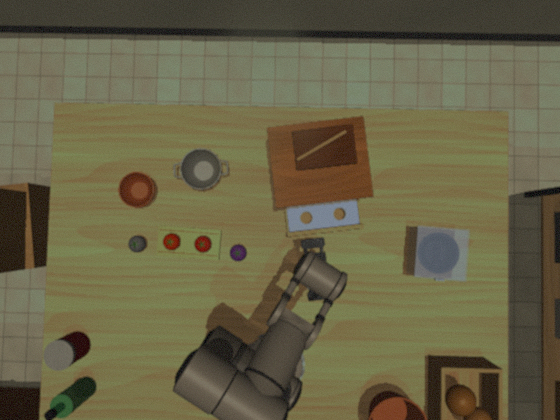

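```bash
python3 -m inch '4.8 30 0 .121 1; 4.8 30 0 .121 1; 4.8 30 0 .121 1; 4.8 30 0 .121 1; 4.8 30 0 .121 1; 4.8 30 0 .121 1; 4.8 30 0 .121 1; 4.8 30 0 .121 1'; python3 -m inch '4.8 31 0 .121 1; 4.8 31 0 .121 1; 4.8 31 0 .121 1; 4.8 31 0 .121 1; 4.8 31 0 .121 1;0 0 0 0 1;0 0 0 0 1;0 0 0 0 1'
python3 - <<'E'
from h import *
cap('top','t5');cap('scene','s5');s=readout.observe();print(s['tool_pos'],s['qpos'])
from scipy.spatial.transform import Rotation as R
print(R.from_euler('xyz',s['tool_rot']).as_matrix().round(3))
E
```

```text
time: 8.42
tool_pos: [0.4075, 0.1102, 0.3545]
tool_rot: [-2.746, 1.569, 3.086]
contact_force: [0.5, -0.8, -0.0]
opening: 0.0913
time: 9.08
tool_pos: [0.431, 0.2632, 0.3544]
tool_rot: [-2.824, 1.568, -2.677]
contact_force: [0.5, -0.2, -0.6]
opening: 0.0921
[0.43112287 0.26246412 0.35509121] [ 3.94937236e-01  3.52703684e-01  1.65503597e+00 -1.16640727e-04
  1.13528251e+00 -1.32108611e+00]
[[-0.001 -0.145  0.989]
 [-0.001  0.989  0.145]
 [-1.    -0.    -0.001]]
```

View pics/s5.png

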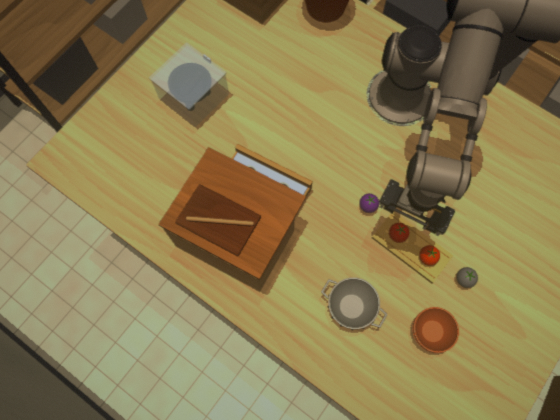

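View pics/t5.png

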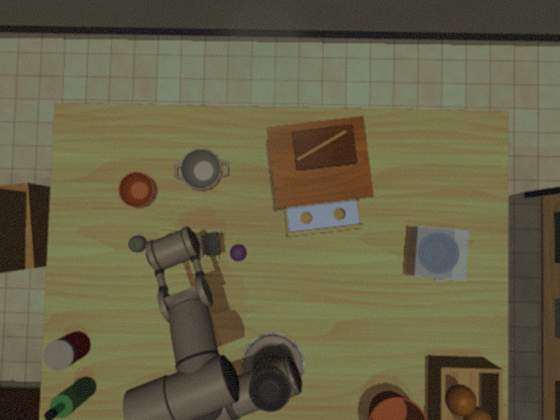

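Run:
```python
from h import *
c=ld('t5');im=c['color'];x0,y0=280,195
hsv=cv2.cvtColor(im,cv2.COLOR_RGB2HSV)
cv2.imwrite('pics/c7.png',cv2.convertScaleAbs(cv2.resize(cv2.cvtColor(im[190:245,275:370],cv2.COLOR_RGB2BGR),None,fx=8,fy=8,interpolation=cv2.INTER_CUBIC),alpha=1.8))
cv2.imwrite('pics/c8.png',cv2.convertScaleAbs(cv2.resize(cv2.cvtColor(ld('s5')['color'][140:205,225:325],cv2.COLOR_RGB2BGR),None,fx=7.8,fy=7.8,interpolation=cv2.INTER_CUBIC),alpha=1.8))
tray=((hsv[...,0]>95)&(hsv[...,0]<140)&(hsv[...,1]>25)).astype(np.uint8)
sub=np.zeros_like(tray);sub[195:245,280:368]=tray[195:245,280:368]
cnt=max(cv2.findContours(sub,0,2)[0],key=cv2.contourArea);full=np.zeros_like(sub);cv2.drawContours(full,[cv2.convexHull(cnt)],-1,1,-1)
hole=(full==1)&(sub==0);k,l,s,ce=cv2.connectedComponentsWithStats(hole.astype(np.uint8))
for i in range(1,k):
    if s[i,4]>40: print(s[i],ce[i],plane(c,*ce[i],.055).round(4))
```

```text
[333 207  14  14 150] [339.12 213.52] [ 0.5534 -0.2289  0.055 ]
[299 211  14  14 149] [305.61744966 217.43624161] [ 0.5367 -0.1096  0.055 ]
```

View pics/c7.png

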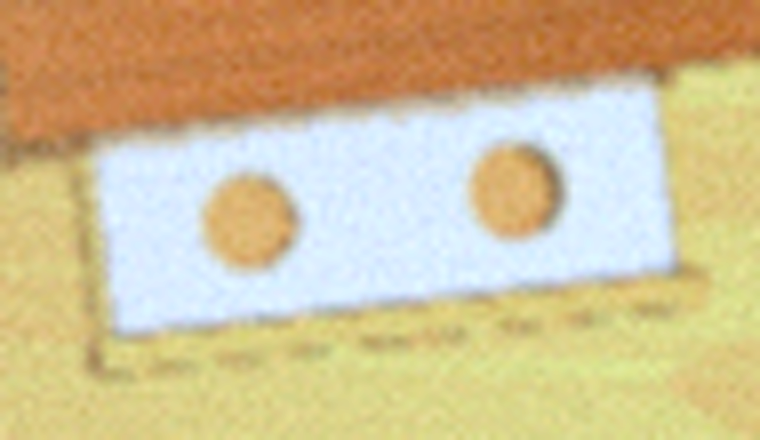

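View pics/c8.png

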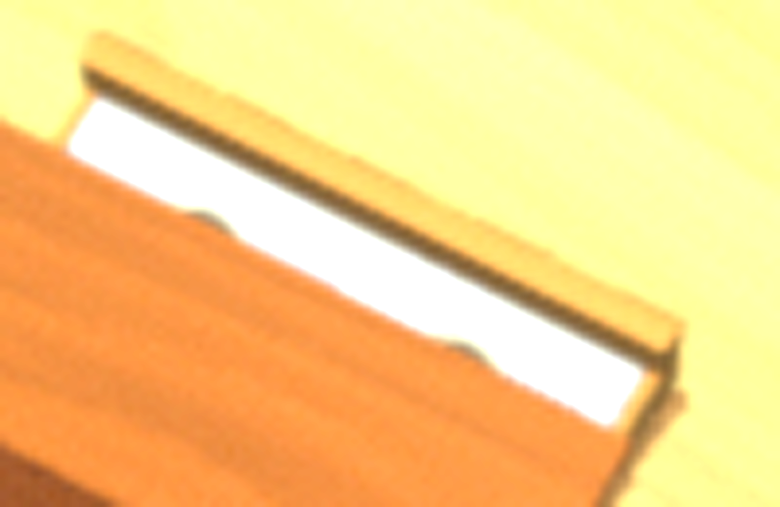

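Run:
```python
from h import *
t=ld('t5');s=ld('s5');n=np.array([.9903,.1388]);y=np.array([-.1388,.9903])
f=lambda p:(p[:2]@n,p[:2]@y)
# front top outer edge z=.08
for a in((100,370),(705,305)): p=plane(t,275+a[0]/8,190+a[1]/8,.08);print('top outer edge',p.round(4),np.round(f(p),4))
for a in((95,30),(685,325)): p=plane(s,225+a[0]/7.8,140+a[1]/7.8,.08);print('scene',p.round(4),np.round(f(p),4))
# tray corners front at z=.055
for a in((115,335),(678,268)): p=plane(t,275+a[0]/8,190+a[1]/8,.055);print('top tray front',np.round(f(p),4))
for nm in('top','scene'):
    c=ld(nm+'0');print(nm,[np.round(proj(c,(x,yy,.04)),1).tolist() for x,yy in((.4334,.2627),(.4388,.3769))])
```

```text
top outer edge [ 0.4684 -0.0463  0.08  ] [ 0.4574 -0.1109]
top outer edge [ 0.5032 -0.3115  0.08  ] [ 0.4551 -0.3783]
scene [ 0.5068 -0.304   0.08  ] [ 0.4597 -0.3714]
scene [ 0.4693 -0.0367  0.08  ] [ 0.4596 -0.1015]
top tray front [ 0.4717 -0.1193]
top tray front [ 0.4724 -0.3722]
top [[201.7, 243.7], [170.3, 241.5]]
scene [[398.2, 231.6], [428.9, 254.4]]
```

```bash
python3 -m inch '-2 0 -30 0 1; 0 0 -36 0 1; 0 0 -36 0 1; 0 0 -30 0 1; 0 0 -15 0 1; 0 0 -7 0 1;0 0 0 0 1;0 0 0 0 1' 9
python3 - <<'E'
from h import *
cap('top','t6');cap('scene','s6')
cv2.imwrite('pics/c9.png',cv2.convertScaleAbs(cv2.resize(cv2.cvtColor(ld('s6')['color'][170:290,350:490],cv2.COLOR_RGB2BGR),None,fx=5,fy=5,interpolation=cv2.INTER_CUBIC),alpha=1.8))
E
```

```text
time: 9.85
tool_pos: [0.4296, 0.2628, 0.2024]
tool_rot: [0.319, 1.57, 0.465]
contact_force: [-0.3, -0.3, 0.8]
opening: 0.0915
```

View pics/c9.png

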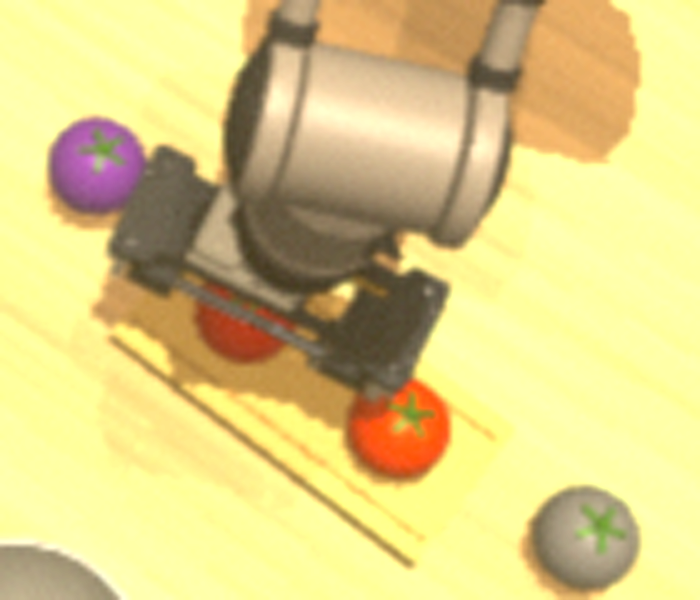

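```bash
python3 -m inch '0 0 0 0 .75;0 0 0 0 .7;0 0 0 0 .65;0 0 0 0 .6;0 0 0 0 .6;0 0 0 0 .6' 9
```

```text
time: 10.45
tool_pos: [0.4292, 0.2629, 0.202]
tool_rot: [-1.279, 1.57, -1.131]
contact_force: [0.1, -4.6, 3.8]
opening: 0.0628
```

```bash
python3 -m inch '0 -1 0 0 .6;0 -1 0 0 .6;0 0 0 0 .6;0 0 0 0 .6' 9
```

```text
time: 10.78
tool_pos: [0.4292, 0.2617, 0.202]
tool_rot: [0.809, 1.569, 0.956]
contact_force: [-0.2, 5.0, 2.8]
opening: 0.0623
```

```bash
python3 -m inch '0 .5 2 0 .6;0 .5 6 0 .6;0 0 14 0 .6;0 0 22 0 .6;0 0 26 0 .6;0 0 26 0 .6;0 0 20 0 .6;0 0 14 0 .6' 9; python3 -m inch '3 -10 0 0 .6;5 -20 0 0 .6;6 -24 0 0 .6;6 -24 0 0 .6;6 -24 0 0 .6;6 -24 0 0 .6;6 -24 0 0 .6;6 -24 0 0 .6'
python3 - <<'E'
from h import *
cap('scene','s7')
E
```

```text
time: 11.45
tool_pos: [0.4291, 0.262, 0.3339]
tool_rot: [-0.093, 1.569, 0.054]
contact_force: [-0.0, 1.0, -2.3]
opening: 0.0626
time: 12.12
tool_pos: [0.4727, 0.0862, 0.3305]
tool_rot: [-3.059, 1.568, -2.912]
contact_force: [0.4, 0.3, -1.1]
opening: 0.0625
```

View pics/s7.png

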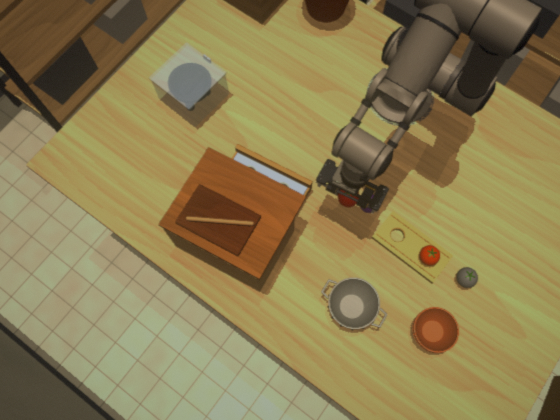

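```bash
python3 -m inch '5 -24 0 0 .6;5 -24 0 0 .6;5 -24 0 0 .6;5 -24 0 0 .6;5 -24 0 0 .6;5 -24 0 0 .6;5 -24 0 0 .6;5 -24 0 0 .6'; python3 -m inch '5 -24 0 0 .6;5 -24 0 0 .6;5 -24 0 0 .6;5 -24 0 0 .6;4 -15 0 0 .6;0 -10 0 0 .6;0 0 0 0 .6;0 0 0 0 .6'
python3 - <<'E'
from h import *
cap('scene','s8');cap('top','t8');s=readout.observe();print(s['tool_pos'],s['qpos'])
E
```

```text
time: 12.83
tool_pos: [0.5125, -0.1055, 0.3304]
tool_rot: [2.823, 1.568, 2.97]
contact_force: [0.1, 0.2, -1.4]
opening: 0.0617
time: 13.5
tool_pos: [0.5365, -0.2248, 0.3308]
tool_rot: [2.382, 1.568, 2.528]
contact_force: [-0.3, 0.3, -2.0]
opening: 0.0624
[ 0.53677353 -0.22390115  0.33135555] [-5.26986824e-01  5.09356045e-01  1.46976543e+00  2.83837053e-04
  1.16393086e+00 -2.24569885e+00]
```

View pics/s8.png

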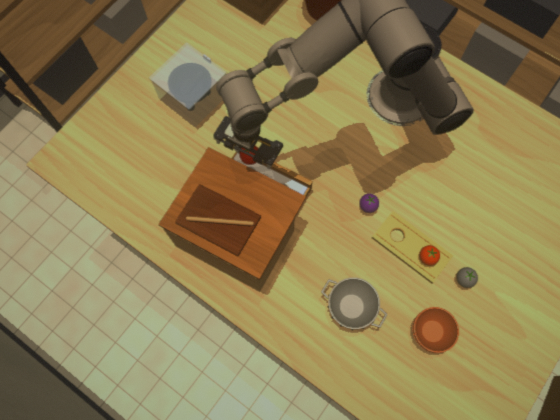

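```bash
python3 -m inch '0 0 -18 0 .6;0 0 -18 0 .6;3 0 -14 0 .6;4 0 -6 0 .6;4 -.5 0 0 .6;3 -.5 0 0 .6;1.6 -.6 0 0 .6;0 0 0 0 .6'
python3 - <<'E'
from h import *
cap('scene','s9');cap('top','t9');s=readout.observe();print(s['tool_pos'],s['contact_force'])
a=cv2.cvtColor(ld('s9')['color'][90:230,160:320],cv2.COLOR_RGB2BGR)
cv2.imwrite('pics/c10.png',cv2.convertScaleAbs(cv2.resize(a,None,fx=5,fy=4.2,interpolation=cv2.INTER_CUBIC),alpha=1.8))
E
```

```text
time: 14.27
tool_pos: [0.5534, -0.2265, 0.2768]
tool_rot: [-0.654, 1.569, -0.506]
contact_force: [0.3, 1.0, -1.3]
opening: 0.0624
[ 0.55287612 -0.22640486  0.27647064] [-0.52428653 -0.32636025 -0.89743763]
```

View pics/c10.png

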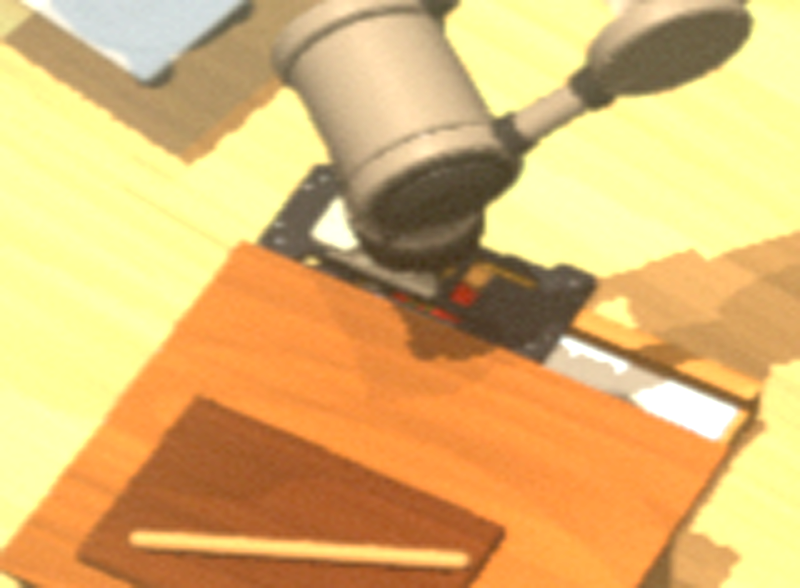

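```bash
python3 -m inch '0 0.5 -8 0 .6;0 0 -8 0 .6;0 0 -6 0 .6;0 0 -4 0 .6;0 0 -2 0 .6;0 0 0 0 .6;0 0 0 0 .6'; python3 -m inch '0 0 -1 0 .6;0 0 -1 0 .6;0 0 -1 0 .6;0 0 0 0 .6;0 0 0 0 .6'
```

```text
time: 14.95
tool_pos: [0.5528, -0.2259, 0.2477]
tool_rot: [2.052, 1.571, 2.199]
contact_force: [0.5, 0.1, -1.3]
opening: 0.0625
time: 15.37
tool_pos: [0.5527, -0.2259, 0.2448]
tool_rot: [1.407, 1.571, 1.554]
contact_force: [-0.5, 0.4, -1.0]
opening: 0.0624
```

```bash
python3 -m inch '0 0 -1 0 .6;0 0 -.5 0 .6;0 0 0 0 .6;0 0 0 0 .6'; python3 -m inch '0 0 -1 0 .6;0 0 0 0 .6;0 0 0 0 .6'
```

```text
time: 15.7
tool_pos: [0.5527, -0.2259, 0.2434]
tool_rot: [-0.549, 1.571, -0.402]
contact_force: [-1.4, 0.1, 0.3]
opening: 0.0621
time: 15.95
tool_pos: [0.5526, -0.226, 0.2426]
tool_rot: [-1.777, 1.571, -1.629]
contact_force: [-2.2, -0.5, 4.4]
opening: 0.0624
```

```bash
python3 -m inch '-1 -.2 0 0 .6;-1 -.2 0 0 .6;0 0 0 0 .6;0 0 0 0 .6'; python3 -m inch '0 0 -0.7 0 .6;0 0 0 0 .6;0 0 0 0 .6'
```

```text
time: 16.28
tool_pos: [0.5507, -0.2263, 0.2419]
tool_rot: [2.082, 1.57, 2.23]
contact_force: [-0.5, -1.1, 0.3]
opening: 0.0627
time: 16.53
tool_pos: [0.5507, -0.2263, 0.2416]
tool_rot: [2.4, 1.571, 2.547]
contact_force: [-2.0, -0.3, 2.5]
opening: 0.0623
```

```bash
python3 -m inch '0 0 0 0 .7;0 0 0 0 .75;0 0 0 0 .8;0 0 0 0 .85;0 0 0 0 .9;0 0 0 0 .9'; python3 -m inch '0 0 5 0 .9;-2 0 12 0 .9;-6 0 20 0 .9;-6 0 30 0 .9;-6 8 30 0 .9;-6 20 0 0 1;-6 30 0 0 1;-6 30 0 0 1'
python3 - <<'E'
from h import *
cap('scene','s10');cap('top','t10');s=readout.observe();print(s['tool_pos'],s['contact_force'])
f=lambda x:cv2.convertScaleAbs(cv2.resize(cv2.cvtColor(x,cv2.COLOR_RGB2BGR),None,fx=4,fy=4,interpolation=cv2.INTER_CUBIC),alpha=1.8)
cv2.imwrite('pics/c11.png',np.hstack([f(ld('s10')['color'][130:230,220:320]),f(ld('t10')['color'][150:250,275:375])]))
E
```

```text
time: 17.03
tool_pos: [0.5508, -0.2263, 0.2415]
tool_rot: [0.65, 1.571, 0.797]
contact_force: [0.6, 0.1, -0.2]
opening: 0.0822
time: 17.7
tool_pos: [0.5122, -0.1379, 0.3404]
tool_rot: [-0.503, 1.568, -0.357]
contact_force: [0.9, -0.9, 0.2]
opening: 0.0908
[ 0.51166009 -0.1349984   0.33997047] [-0.43417769 -0.269167    0.0236989 ]
```

View pics/c11.png

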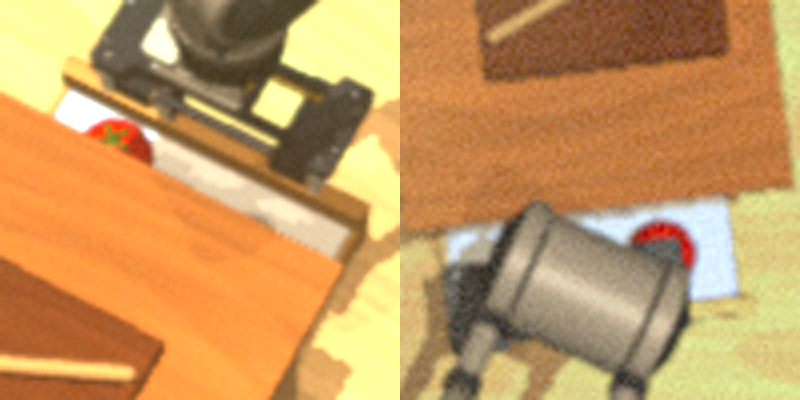

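```bash
python3 -m inch '-4 28 0 0 1;-4 30 0 0 1;-4 32 0 0 1;-4 32 0 0 1;-4 32 0 0 1;-4 32 0 0 1;-4 32 0 0 1;-4 32 0 0 1'; python3 -m inch '-5 32 0 0 1;-5 32 0 0 1;-5 32 0 0 1;-5 32 0 0 1;-5 32 0 0 1;-5 32 0 0 1;-5 32 0 0 1;-5 32 0 0 1' ; python3 -m inch '-3 5 -10 0 1;0 0 -10 0 1;0 0 0 0 1;0 0 0 0 1'
```

```text
time: 18.47
tool_pos: [0.4807, 0.1127, 0.3396]
tool_rot: [-0.17, 1.569, -0.023]
contact_force: [1.9, 0.3, 0.2]
opening: 0.0917
time: 19.13
tool_pos: [0.4408, 0.369, 0.3396]
tool_rot: [0.283, 1.569, 0.43]
contact_force: [0.8, 0.7, 0.2]
opening: 0.092
time: 19.47
tool_pos: [0.4381, 0.3713, 0.3178]
tool_rot: [-2.525, 1.569, -2.379]
contact_force: [-0.0, -0.8, 1.1]
opening: 0.0917
```

```bash
python3 -m inch '-3.5 5 -20 0 1;0 0 -30 0 1;0 0 -30 0 1;0 0 -20 0 1;0 0 -11 0 1;0 0 -5 0 1;0 0 0 0 1;0 0 0 0 1'; python3 -m inch '0 0 0 0 .75;0 0 0 0 .7;0 0 0 0 .65;0 0 0 0 .6;0 0 0 0 .6;0 0 0 0 .6' 9
```

```text
time: 20.13
tool_pos: [0.435, 0.3776, 0.2037]
tool_rot: [0.452, 1.569, 0.599]
contact_force: [0.0, -0.5, 0.4]
opening: 0.092
time: 20.63
tool_pos: [0.4344, 0.3769, 0.203]
tool_rot: [-1.606, 1.569, -1.458]
contact_force: [0.7, -6.9, 5.0]
opening: 0.0624
```

```bash
python3 -m inch '0 -1.2 0 0 .6;0 0 0.5 0 .6;0 0 0 0 .6;0 0 0 0 .6'
```

```text
time: 20.97
tool_pos: [0.4343, 0.3764, 0.2031]
tool_rot: [-0.652, 1.57, -0.505]
contact_force: [1.2, -3.0, 1.5]
opening: 0.0623
```

```bash
python3 -m inch '0 0 2 0 .6;0 0 6 0 .6;0 0 14 0 .6;0 0 22 0 .6;0 0 26 0 .6;0 0 26 0 .6;0 0 20 0 .6;0 0 14 0 .6' 9; python3 -m inch '2 -10 0 0 .6;4 -20 0 0 .6;4 -24 0 0 .6;4 -24 0 0 .6;4 -24 0 0 .6;4 -24 0 0 .6;4 -24 0 0 .6;4 -24 0 0 .6';  python3 -m inch '4 -24 0 0 .6;4 -24 0 0 .6;4 -24 0 0 .6;4 -24 0 0 .6;4 -24 0 0 .6;4 -24 0 0 .6;4 -24 0 0 .6;4 -24 0 0 .6'; python3 -m inch '4 -24 0 0 .6;4 -24 0 0 .6;4 -24 0 0 .6;4 -24 0 0 .6;4 -15 0 0 .6;4 -8 0 0 .6;0 0 0 0 .6;0 0 0 0 .6'
```

```text
time: 21.63
tool_pos: [0.4341, 0.3769, 0.3357]
tool_rot: [0.632, 1.568, 0.78]
contact_force: [0.9, -1.0, -0.4]
opening: 0.0625
time: 22.3
tool_pos: [0.4638, 0.2009, 0.332]
tool_rot: [3.128, 1.569, -3.008]
contact_force: [-0.3, -1.0, -1.1]
opening: 0.0627
time: 22.97
tool_pos: [0.4956, 0.009, 0.332]
tool_rot: [2.749, 1.569, 2.896]
contact_force: [0.2, 0.3, -1.4]
opening: 0.0623
time: 23.63
tool_pos: [0.5199, -0.1084, 0.3323]
tool_rot: [2.321, 1.569, 2.467]
contact_force: [-0.4, 1.0, -1.0]
opening: 0.0623
```

```bash
python3 -m inch '0 0 -18 0 .6;0 0 -18 0 .6;3 0 -14 0 .6;4 0 -5 0 .6;4 0.3 0 0 .6;3 .3 0 0 .6;0 .4 0 0 .6;0 0 0 0 .6'; python3 -m inch '0 0 -8 0 .6;0 0 -8 0 .6;0 0 -6 0 .6;0 0 -4 0 .6;0 0 -2 0 .6;0 0 0 0 .6;0 0 0 0 .6'
```

```text
time: 24.3
tool_pos: [0.5346, -0.1072, 0.2789]
tool_rot: [-0.39, 1.569, -0.242]
contact_force: [-0.1, -0.0, -1.5]
opening: 0.0627
time: 24.88
tool_pos: [0.5343, -0.1075, 0.2499]
tool_rot: [2.208, 1.571, 2.355]
contact_force: [0.5, -0.1, -1.3]
opening: 0.0622
```

```bash
python3 -m inch '0 0 -2 0 .6;0 0 -1.5 0 .6;0 0 -1.5 0 .6;0 0 -1 0 .6;0 0 0 0 .6;0 0 0 0 .6'; python3 -m inch '0 0 -1 0 .6;0 0 0 0 .6;0 0 0 0 .6'
```

```text
time: 25.38
tool_pos: [0.5342, -0.1075, 0.244]
tool_rot: [1.329, 1.571, 1.476]
contact_force: [-0.5, -0.2, -1.2]
opening: 0.0619
time: 25.63
tool_pos: [0.5342, -0.1075, 0.2433]
tool_rot: [1.977, 1.571, 2.125]
contact_force: [-1.6, -0.7, 1.6]
opening: 0.0624
```

```bash
python3 -m inch '-.7 0 -0.7 0 .6;0 0 0 0 .6;0 0 0 0 .6'; python3 -m inch '-.4 0 -0.5 0 .6;0 0 0 0 .6;0 0 0 0 .6'
```

```text
time: 25.88
tool_pos: [0.5335, -0.1076, 0.2426]
tool_rot: [-0.717, 1.571, -0.57]
contact_force: [-2.8, 0.2, 3.5]
opening: 0.0625
time: 26.13
tool_pos: [0.5331, -0.1076, 0.2421]
tool_rot: [-0.759, 1.57, -0.612]
contact_force: [-1.7, -0.7, 4.4]
opening: 0.0626
```

```bash
python3 -m inch '0 0 0 0 .7;0 0 0 0 .75;0 0 0 0 .8;0 0 0 0 .85;0 0 0 0 .9;0 0 0 0 .9'; python3 -m inch '0 0 5 0 .9;-2 0 12 0 .9;-6 0 20 0 .9;-8 0 30 0 .9;-8 0 30 0 .9;-8 0 24 0 .5;-8 0 0 0 0;-8 0 0 0 0'
python3 -m inch '-9 -2 0 -.121 0;-9 -2 0 -.121 0;-9 -2 0 -.121 0;-9 -2 0 -.121 0;-9 -2 0 -.121 0;-9 -2 0 -.121 0;-9 -2 0 -.121 0;-9 -2 0 -.121 0'
python3 -m inch '-9 -2 0 -.121 0;-9 -2 0 -.121 0;-9 -2 0 -.121 0;-9 -2 0 -.121 0;-9 -2 0 -.121 0;0 0 0 0 0;0 0 0 0 0;0 0 0 0 0'
python3 - <<'E'
from h import *
cap('scene','s11');cap('top','t11');s=readout.observe();print(s['tool_pos'],s['contact_force'])
f=lambda x:cv2.convertScaleAbs(cv2.resize(cv2.cvtColor(x,cv2.COLOR_RGB2BGR),None,fx=4,fy=4,interpolation=cv2.INTER_CUBIC),alpha=1.8)
cv2.imwrite('pics/c12.png',np.hstack([f(ld('s11')['color'][130:230,220:320]),f(ld('t11')['color'][170:270,275:375])]))
from scipy.spatial.transform import Rotation as R
print(R.from_euler('xyz',s['tool_rot']).as_matrix().round(3))
E
```

```text
time: 26.63
tool_pos: [0.5332, -0.1075, 0.2417]
tool_rot: [1.788, 1.571, 1.936]
contact_force: [1.1, 0.7, 0.3]
opening: 0.082
time: 27.3
tool_pos: [0.4846, -0.1075, 0.3651]
tool_rot: [-0.509, 1.566, -0.362]
contact_force: [0.3, 0.1, -0.6]
opening: 0.067
time: 27.97
tool_pos: [0.4121, -0.1233, 0.362]
tool_rot: [-2.829, 1.569, 2.627]
contact_force: [0.5, -0.2, -0.1]
opening: 0.0139
time: 28.63
tool_pos: [0.3682, -0.1334, 0.3626]
tool_rot: [-3.025, 1.571, 1.836]
contact_force: [-0.2, -0.4, 1.3]
opening: 0.0004
[ 0.36842635 -0.13343284  0.36267467] [ 0.88155623  0.19509002 -0.67471905]
[[-0.     0.989  0.147]
 [ 0.     0.147 -0.989]
 [-1.    -0.    -0.   ]]
```

View pics/c12.png

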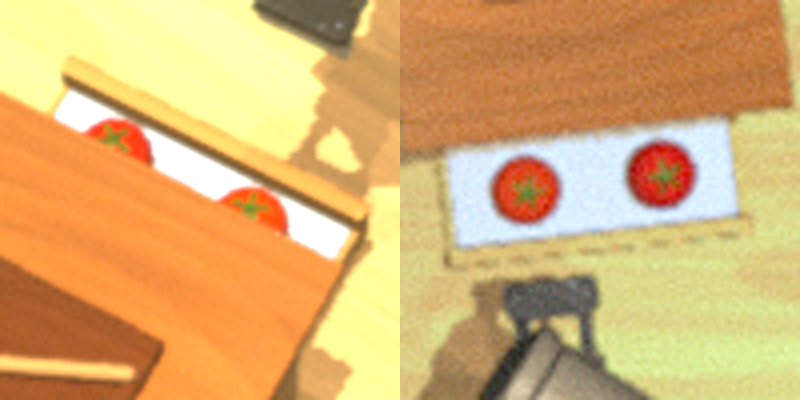

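```bash
python3 -m inch '0 0 -36 0 0; 0 0 -36 0 0; 0 0 -36 0 0; 0 0 -36 0 0; 0 0 -25 0 0; 0 0 -8 0 0; 0 0 -4 0 0; 0 0 0 0 0'; python3 -m inch '4 .6 0 0 0;4 .6 0 0 0;3 .4 0 0 0;2 .3 0 0 0;2 .3 0 0 0;2 .3 0 0 0;2 .3 0 0 0;2 .3 0 0 0'; python3 -m inch '2 .3 0 0 0;2 .3 0 0 0;2 .3 0 0 0;2 .3 0 0 0;3 .4 0 0 0;3 .4 0 0 0;3 .4 0 0 0;3 .4 0 0 0'
python3 - <<'E'
from h import *
cap('scene','s12');s=readout.observe();print(s['tool_pos'],s['contact_force'])
f=lambda x:cv2.convertScaleAbs(cv2.resize(cv2.cvtColor(x,cv2.COLOR_RGB2BGR),None,fx=4,fy=4,interpolation=cv2.INTER_CUBIC),alpha=1.8)
cv2.imwrite('pics/c13.png',f(ld('s12')['color'][110:230,200:330]))
E
```

```text
time: 29.4
tool_pos: [0.3685, -0.1336, 0.1818]
tool_rot: [-2.397, 1.57, 2.462]
contact_force: [-0.2, 0.1, 0.4]
opening: 0.0009
time: 30.07
tool_pos: [0.3893, -0.1303, 0.1819]
tool_rot: [1.252, 1.571, -0.173]
contact_force: [0.2, 0.1, -0.2]
opening: 0.0007
time: 30.73
tool_pos: [0.4092, -0.1274, 0.1817]
tool_rot: [-2.23, 1.57, 2.628]
contact_force: [-3.0, 0.3, -0.2]
opening: 0.0005
[ 0.40981955 -0.12748897  0.18177542] [-2.21627253  0.46192313 -1.13204107]
```

View pics/c13.png

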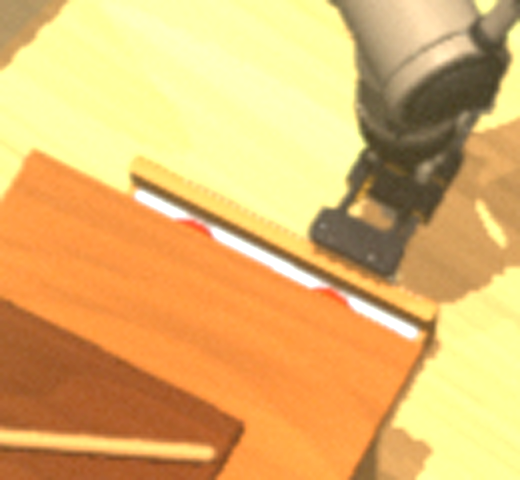

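Pushing works, with both tomatoes moving along. Continuing steadily to the stop.

```bash
python3 -m inch '3 .45 0 0 0;3 .45 0 0 0;4 .6 0 0 0;4 .6 0 0 0;4 .6 0 0 0;4 .6 0 0 0;4 .6 0 0 0;4 .6 0 0 0'; python3 -m inch '4 .6 0 0 0;4 .6 0 0 0;4 .6 0 0 0;4 .6 0 0 0;4 .6 0 0 0;4 .6 0 0 0;4 .6 0 0 0;4 .6 0 0 0'; python3 -m inch '4 .6 0 0 0;4 .6 0 0 0;4 .6 0 0 0;3 .4 0 0 0;3 .4 0 0 0;2 .3 0 0 0;2 .3 0 0 0;2 .3 0 0 0'
```

```text
time: 31.45
tool_pos: [0.4396, -0.1231, 0.1818]
tool_rot: [0.825, 1.571, -0.601]
contact_force: [-3.6, -2.3, -1.2]
opening: 0.0003
time: 32.12
tool_pos: [0.4715, -0.1183, 0.1819]
tool_rot: [0.855, 1.571, -0.571]
contact_force: [-4.4, -2.4, 0.1]
opening: 0.0005
time: 32.78
tool_pos: [0.4954, -0.1148, 0.1819]
tool_rot: [0.791, 1.571, -0.635]
contact_force: [-5.1, -3.0, 0.3]
opening: 0.0005
```

```bash
python3 -m inch '3 .45 0 0 0;3 .45 0 0 0;3 .45 0 0 0;3 .4 0 0 0;3 .4 0 0 0;2 .3 0 0 0;2 .3 0 0 0;0 0 0 0 0'; python3 -m inch '1 .15 0 0 0;1 .15 0 0 0;1 .15 0 0 0;0 0 0 0 0;0 0 0 0 0'
```

```text
time: 33.45
tool_pos: [0.5145, -0.112, 0.1819]
tool_rot: [1.163, 1.57, -0.263]
contact_force: [-3.5, -2.1, -0.1]
opening: 0.0006
time: 33.87
tool_pos: [0.5172, -0.1116, 0.1819]
tool_rot: [1.121, 1.571, -0.305]
contact_force: [-3.0, -1.9, -0.9]
opening: 0.0006
```

```bash
python3 -m inch '1 .15 0 0 0;0.5 .1 0 0 0;0 0 0 0 0;0 0 0 0 0'; python3 -m inch '0.7 .1 0 0 0;0 0 0 0 0;0 0 0 0 0';python3 -m inch '0.7 .1 0 0 0;0 0 0 0 0;0 0 0 0 0'
```

```text
time: 34.2
tool_pos: [0.5185, -0.1114, 0.1819]
tool_rot: [-1.692, 1.571, -3.118]
contact_force: [-6.0, -2.5, 2.0]
opening: 0.0007
time: 34.45
tool_pos: [0.5189, -0.1113, 0.1818]
tool_rot: [-1.881, 1.57, 2.976]
contact_force: [-7.0, -2.2, 2.2]
opening: 0.0009
time: 34.7
tool_pos: [0.5192, -0.1112, 0.1818]
tool_rot: [-1.939, 1.568, 2.918]
contact_force: [-9.5, -2.6, 2.4]
opening: 0.0007
```

```bash
python3 -m inch '-3 -.4 0 0 0;-4 -.6 0 0 0;-5 -.7 0 0 0;-6 -.9 0 0 0;0 0 0 0 0;0 0 0 0 0'; python3 -m inch '-10 -1.5 0 0 0;-20 -3 0 0 0;-24 -3.5 0 0 0;-24 -3.5 0 0 0;-24 -3.5 0 0 0;-20 -3 0 0 0;-10 -1 0 0 0;0 0 0 0 0'; python3 -m inch '0 0 30 0 0;0 0 36 0 0;0 0 36 0 0;0 0 30 0 0;0 0 10 0 0;0 0 0 0 0;0 0 0 0 0'
python3 - <<'E'
from h import *
cap('scene','s13');cap('top','t13');s=readout.observe();print(s['tool_pos'],s['contact_force'])
E
```

```text
time: 35.2
tool_pos: [0.5021, -0.1138, 0.1821]
tool_rot: [1.171, 1.57, -0.255]
contact_force: [0.3, 0.1, -0.1]
opening: -0.0
time: 35.87
tool_pos: [0.3689, -0.1328, 0.182]
tool_rot: [-2.308, 1.57, 2.548]
contact_force: [-0.2, -0.4, -0.6]
opening: 0.0008
time: 36.45
tool_pos: [0.3708, -0.1327, 0.3243]
tool_rot: [0.958, 1.568, -0.468]
contact_force: [-0.7, -0.6, -0.8]
opening: 0.0003
[ 0.37019065 -0.13256375  0.32286891] [ 0.22656073 -1.04451767 -0.29261045]
```

View pics/s13.png

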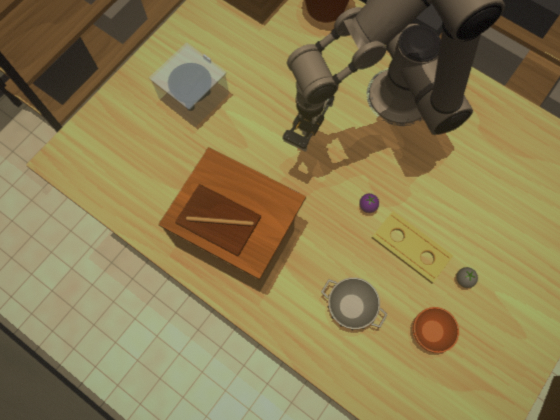

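View pics/t13.png

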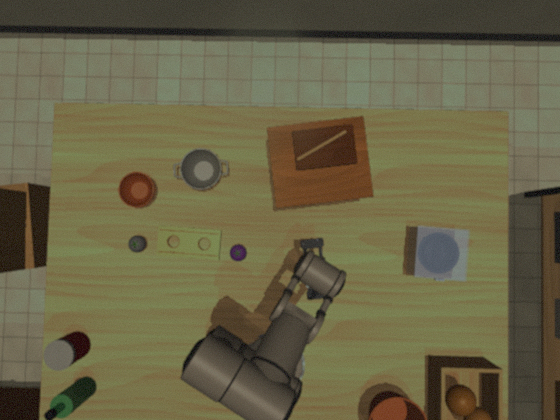

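```bash
python3 -c "
from h import *
workorder.hand_in(); print(readout.observe()['time'])"
```

```text
the job is handed in; nothing more can be done
the job is handed in; nothing more can be done
```

The drawer is shut with both tomatoes in its tray, and I handed the job in at about 36.5 s of the 72 s allowed. No verdict was reported.

- **Opening:** The moves allow no lean, so I kept the tool upright and turned it a quarter. I pressed the front with the end of the gripper body under the board, up to about 9 N at the stop, and the drawer sprang fully out.
- **Tomatoes:** I gripped each with 9 N and set it down with the wrist reading 4.4 N or less. The deep red one is in the right dimple and the orange red one in the left. Pictures from both cameras with the drawer open showed one in each dimple.
- **Closing:** I pushed the drawer in slowly to the same stop, again at about 9 N, then backed off. The wrist force went to zero and the drawer had not come out again 1.7 s later.

**Last checks:** The final pictures show the drawer shut, the trivet empty, and the bowls, colander, boxed molcajete and both look-alikes where they were. The tomatoes are now hidden under the board, so I last saw them seated partway through the push. The robot was clear of everything.

**Disagreements:** The two cameras differed by 4 to 10 mm, most at the board. I averaged them, checked against contact force, and moved the first set-down 2 mm and the second about 1 mm. While the fingers closed on the trivet, the tomatoes pressed sideways with 5 to 7 N. I eased this before lifting.

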